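# Seat and screw down the lid of the slip jar

## Task

The red lid of the white slip jar has been left sitting loose on top of its thread. Without lifting it off, turn it backwards (anticlockwise seen from above) until it drops into the thread, then screw it down clockwise until it is fully home, and let go. Leave the other things on the bench where they are.

Things in the scene. Friction and masses are not known exactly. Their poses are not given: they have to be found in the camera images.
- jar_mouth (a point): Centre of the rim of the white jar's mouth, on the jar's axis, 105 mm above the bench; z up. The neck under the lid carries a hidden right-hand lug thread with three equal starts. With the lid loose on top, turning it clockwise only meets a stop; 20 to 65 degrees anticlockwise brings its lugs over gaps, where it can drop 10 mm.
- jar: The white plastic jar, 80 mm across with a dark band, fixed to the bench by a square plywood base 130 x 130 x 18 mm; origin at the centre of the base's underside, z up. It never moves. The thread gap is about 20 degrees wide, then a stop blocks further anticlockwise turning. From the gap, 65 to 90 degrees clockwise screws the lid 4 mm further down, to a firm stop.
- lid_grip (a point): Centre (half-way up) of the white grip bar on the red lid. Bar 46 mm long, 14 thick, 26 high, black mark near one end of its top; x along the bar towards the mark, z up. The lid's flat top lies 13 mm below this point. Height above jar_mouth: 31 mm loose at the start, 21 mm once dropped into the thread, 17 mm fully home; more than 37 mm counts as lifted off.
- lid: The red ribbed lid, 63 mm across, 24 mm deep without the bar, about 90 g, loose; origin at the centre of its skirt's underside (37 mm below lid_grip), z up. It has 1.5 mm of sideways play on the neck. Nothing springs it: it sinks by its own weight if the fingers are only loosely round the bar or let go, or with a light push; held tight it stays up.
- lid_mark (a point): The black mark on the top of the white grip bar, 16 mm from the lid's axis and 13 mm above lid_grip: it shows how the lid is turned.
- vase: Dark brown fired clay tube, loose, 60 mm across, 165 mm tall; origin at the centre of its foot. Not to be disturbed.
- spare: Closed amber glass jar with a black cap, loose, 64 mm across, 95 mm tall; origin at the centre of its foot. Not to be disturbed.
- brush: Brush lying on the bench, loose, 190 mm long along its x axis, less than 40 mm high; origin under its middle. Not to be disturbed.
Things that resemble listed ones, but are neither listed nor needed, are in the scene too. Of the things shaped like the lid, the red one is meant.

How it is judged (in metres and radians):
On the way:
1. the lid, turned backwards, has dropped into the thread (its grip centre less than 24.5 mm above the jar's mouth) in the first gap anticlockwise of where it sat (z of lid_grip in the frame of jar_mouth below 0.0245 m and y of lid_mark in the frame of jar_mouth above 0.0085 m), for 0.2 s.
At the end, for the whole second after the job is handed in: The lid is screwed fully home (grip centre within 1.4 mm of its home height of 17 mm above the jar's mouth), level within 3.4 degrees, centred within 4 mm, and at rest (z of lid_grip in the frame of jar_mouth below 0.0184 m and horizontal distance between lid_grip and jar_mouth below 0.004 m and angle between lid_grip's own z axis and vertical below 0.06 rad and linear speed of lid below 0.02 m/s); the robot touches nothing.
It fails at once if the lid is lifted off the thread (grip centre more than 37 mm above the jar's mouth) (z of lid_grip in the frame of jar_mouth above 0.037 m).
It fails at once if a bystander is shoved more than 30 mm or tipped (distance of any of vase, spare, brush from where it was at the start of the episode above 0.03 m or angle between any of vase, spare's own z axis and vertical above 0.5 rad).
It also fails if it takes over 54 s, if anything falls off the work surface, if the arm or the gripper's body presses on something with over 40 N, if the wrist force passes 120 N, or if a joint passes its speed limit or range.

## Robot

A 6-joint arm with a two-finger parallel gripper is mounted at the origin on the work surface. World frame = base frame: x ahead of the robot, y to its left, z up, the work surface at z = 0. Lengths are in mm, angles in rad, forces in N, time in s.
With the tool pointing down it reaches from about 375 to 975 mm from the base axis. Payload 3.8 kg.
Tool frame: the origin (TCP) lies midway between the tips of the shut fingers; the grasp point (between the pads) lies 19 mm behind it; y points along the fingers, z is the direction in which the jaws open and shut, and the axes are right-handed (so a half turn about y gives the same grasp; the last joint's range is limited). The gripper opens to 88 mm and grips with 3 to 60 N. Pads are 18 mm wide; open, the fingers measure 123 mm over their backs; the gripper's body (75 mm by 187 mm) begins 45 mm behind the grasp point.
Start: joints at [1.182, 0.264, 1.604, -0, 1.274, -0.037], TCP at [232.594, 633.654, 238.706] pointing down, gripper open.
Joint ranges: [-2.63, 2.63], [-0.94, 2.18], [0.31, 2.57], [-1.31, 4.45], [0, 2.66], [-2.55, 2.55]. Speed limits (rad/s): [2.57, 2.57, 3.14, 3.14, 3.14, 3.14].

## Interface

Orientations are given as a unit quaternion [x, y, z, w].
In Python, from bench import sensors, optics, hand_in gives the robot as it stands. The module is installed in compiled form; this text tells all that it offers.
- The arm moves only by the shell command python3 -m creep 'ROWS' [FORCE]. ROWS is JSON, a list of rows, each a list of 5 numbers: the opening, from 0 (shut) to 1 (fully open), then the shift along the world's x, y, z in cm, then the turn about the world's z in rad. In form: [[fingers, tx, ty, tz, spin], ...]. A call has 1 to 10 rows; each row shifts and turns the commanded pose from where the row before left it; what a row does not reach is not made up. A row lasts 1/8 s, in which the tool goes at most 62.5 mm and 10.7 degrees, less where a joint would pass 70% of its speed; a pose out of reach is approached as far as the arm can. A call is refused whole if a number of a shift passes 6.25 or a number of a turn 0.188, either way. A call with a gripper value outside its range is refused whole. The fingers move at their own pace and stop on an object; FORCE is the grip in N (left out, the last holds). Time passes only in rows, so rows that do not move let the fingers close. It gives the time, the measured TCP pose, the force and the opening at its end, in the units of the state.
- sensors.read_state(): the state, without advancing time (a new reading comes with each control period).
- optics.grab_frame(name): name is "side" or "top"; returns the picture (400x640x3 uint8, red, green, blue); there is no depth.
- optics.calibration(name): a dict with "fx", "fy", "cx", "cy" (pixels), "eye" and "orientation" of the camera in the world. Camera axes: x right, y up, looking along -z (the intrinsics and any distortion apply to the point x, -y, -z); pixel columns grow to the right and rows downward; lengths in mm; the calibration is good to about 2 mm. A picture is of the moment at which its call begins. calibration takes no time and is no camera call.
- hand_in(): hands the job in, once; it reports no verdict.
The state is a dict: "t": time; "joint_pos": joint angles; "qvel": joint speeds; "joint_torque": joint torques, N m; "position": TCP position; "tcp_rot": TCP orientation; "ft_force": force on the tool from outside, world axes, zero at the start; "ft_torque": the same for the moment, N m; "gripper_width": finger opening in mm.
Only numpy, scipy, OpenCV 4.12 (cv2) and the standard library are available. Lean on these libraries where they do the work, as an engineer would, in place of code of your own. Each camera call takes 0.05 s, during which the arm holds its last target.

## Working session

There is one attempt and no reset: what is moved stays moved. The work goes in short steps, Python scripts to look and compute and a shell command to move; the robot and the scene stay as the last step left them, time stands still between calls to the robot, and variables do not carry over. Pictures are saved under pics/ and viewed, and the job is handed in when it is done.

```bash
mkdir -p pics
python3 - <<'E'
from bench import sensors, optics
import cv2
print(sensors.read_state())
for n in("top","side"):
    im=optics.grab_frame(n); cv2.imwrite(f"pics/{n}0.png",im[:,:,::-1]); print(n,optics.calibration(n))
E
```

```text
{'t': 0.0, 'joint_pos': array([ 1.18210630e+00,  2.64722068e-01,  1.60536675e+00, -4.28331129e-05,
        1.27367270e+00, -3.68871789e-02]), 'qvel': array([ 0.0009151 ,  0.00125828, -0.00030107, -0.00053384, -0.0010108 ,
        0.00048229]), 'joint_torque': array([ 1.94289416e-03, -5.02114892e+01, -3.56871772e+01,  7.29568815e-02,
        2.96517194e-02, -2.27161745e-04]), 'position': array([232.33948513, 633.00626048, 237.41284944]), 'tcp_rot': array([ 0.69694849, -0.123884  ,  0.12358842, -0.69544335]), 'ft_force': array([-0.42705922,  0.3683948 ,  0.25475467]), 'ft_torque': array([-0.03913779, -0.02240527,  0.01782753]), 'gripper_width': 88.11100852353998}
top {'fx': 502.82775711185155, 'fy': 502.82775711185155, 'cx': 312.2888799430576, 'cy': 194.71089915497055, 'eye': array([ 380.32281665,    7.87992973, 1317.81702492]), 'orientation': array([-0.05867315,  0.06294812,  0.70804466, -0.70090496])}
side {'fx': 396.1882279368413, 'fy': 396.1882279368413, 'cx': 320.8380212676773, 'cy': 202.2101432530643, 'eye': array([526.29965711, 583.08640727, 700.75048965]), 'orientation': array([-0.01221205,  0.3829812 ,  0.92254791, -0.04562483])}
```

View pics/top0.png

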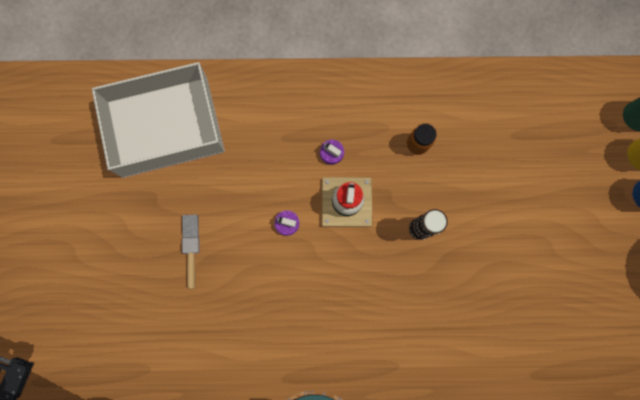

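View pics/side0.png

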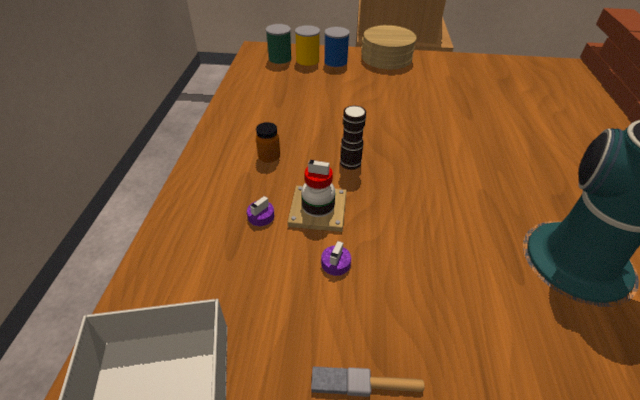

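The top view shows three lid-shaped things. The red one is on the white jar at (350,198), and two purple ones lie on the bench at (331,152) and (287,223). The red one on the plywood base fits the description. I'll enlarge it to confirm.

```bash
python3 - <<'E'
import cv2,numpy as np
a=cv2.imread("pics/top0.png")[165:240,310:385]; b=cv2.imread("pics/side0.png")[145:240,275:370]
o=np.hstack([cv2.resize(a,(390,400),interpolation=2),cv2.resize(b,(400,400),interpolation=2)])
cv2.imwrite("pics/crop0.png",o)
E
cat > h.py <<'E'
import numpy as np
from bench import optics
from scipy.spatial.transform import Rotation as R
def ray(n,u,v,c=None):
    c=c or optics.calibration(n)
    d=R.from_quat(c["orientation"]).apply([(u-c["cx"])/c["fx"],-(v-c["cy"])/c["fy"],-1])
    return c["eye"],d
def at(n,u,v,z):
    e,d=ray(n,u,v); return e+d*(z-e[2])/d[2]
def proj(n,p):
    c=optics.calibration(n); q=R.from_quat(c["orientation"]).inv().apply(np.array(p)-c["eye"])
    return c["cx"]-c["fx"]*q[0]/q[2], c["cy"]+c["fy"]*q[1]/q[2]
E
```

```text
(no output)
```

View pics/crop0.png

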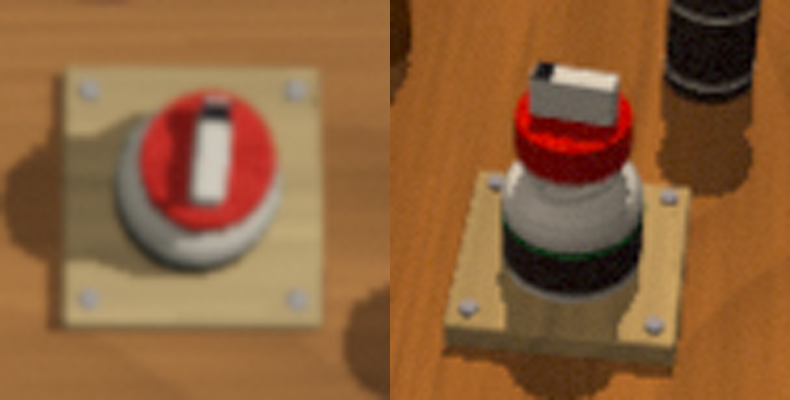

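The crop confirms the red lid on the white jar with the dark band. Its bar runs nearly along world x, with the mark at the far end (top crop, about (216,105)). Next I'll work out positions.

Run:
```python
from h import *
from bench import sensors
c=lambda x,y:(310+x/5.2-.0,165+y/5.333)
T=lambda x,y,z:at("top",*c(x,y),z).round(1)
print("base corners",[T(x,y,18) for x,y in((64,67),(322,67),(64,327),(322,327))],T(193,197,18))
print("lidtop",T(208,158,123),"R/L",T(141,158,123),T(276,158,123))
print("bar ends top",T(218,97,149),T(207,203,149))
d=T(218,97,149)-T(207,203,149);print("yaw",np.arctan2(d[1],d[0]),np.hypot(*d[:2]))
s=lambda x,y:(275+x*95/400-95*390/400*0,145+y*95/400)
S=lambda x,y,z:at("side",*s(x-390,y),z).round(1)
print("side bar top ends mid",S(545,72,149),S(618,84,149))
print("base side", [S(x,y,18) for x,y in((480,172),(690,187),(445,328),(674,345))])
st=sensors.read_state();r=R.from_quat(st["tcp_rot"]).as_matrix();print(r.round(3))
for n,u,v,z in(("top",424,134,95),("top",434,222,165),("top",331,152,24),("top",287,223,24)):print(at(n,u,v,z))
```

```text
base corners [array([652.1, -28.1,  18. ]), array([ 650.8, -159.2,   18. ]), array([522.8, -26.3,  18. ]), array([ 521.6, -155.2,   18. ])] [586.3 -92.2  18. ]
lidtop [587.4 -91.5 123. ] R/L [587.7 -60.4 123. ] [ 587.1 -123.   123. ]
bar ends top [610.4 -94.5 149. ] [562.8 -88.4 149. ]
yaw -0.1274565612361155 47.989269633950485
side bar top ends mid [602.5 -89.9 149. ] [563.9 -84.3 149. ]
base side [array([ 649.2, -150.9,   18. ]), array([ 522.3, -151.2,   18. ]), array([651. , -23.3,  18. ]), array([524.9, -24. ,  18. ])]
[[ 0.939 -0.001  0.345]
 [-0.345 -0.002  0.939]
 [-0.    -1.    -0.002]]
[ 745.79548296 -284.31336555   95.        ]
[ 514.14817428 -280.43975124  165.        ]
[719.78200562 -51.99672678  24.        ]
[531.71125832  65.00414218  24.        ]
```

The jar axis is at about (586,-90) and the bar yaw is about -0.13. Tool angle equals q1-q6, so arriving with a -2.92 turn gives q6≈+1.55. That leaves room for both the anticlockwise turn and the clockwise turn after it.

```bash
python3 -m creep '[[1,2.2,-4.5,0,-0.182],[1,2.2,-4.5,0,-0.182],[1,2.2,-4.5,0,-0.182],[1,2.2,-4.5,0,-0.182],[1,2.2,-4.5,0,-0.182],[1,2.2,-4.5,0,-0.182],[1,2.2,-4.5,0,-0.182],[1,2.2,-4.5,0,-0.182],[1,2.2,-4.5,0,-0.182],[1,2.2,-4.5,0,-0.182]]' 10
python3 -m creep '[[1,2.2,-4.5,0,-0.182],[1,2.2,-4.5,0,-0.182],[1,2.2,-4.5,0,-0.182],[1,2.2,-4.5,0,-0.182],[1,2.2,-4.5,0,-0.182],[1,2.2,-4.5,0,-0.182],[1,0,0,0,0],[1,0,0,0,0]]'
cat > st.py <<'E'
from h import *
from bench import sensors
s=sensors.read_state();r=R.from_quat(s["tcp_rot"]).as_matrix()
print("t",s["t"],"pos",s["position"].round(1),"jaw ang",np.arctan2(r[1,2],r[0,2]).round(3),"bar", (np.arctan2(r[1,2],r[0,2])+np.pi/2).round(3),"q",s["joint_pos"].round(3),"F",s["ft_force"].round(1),"M",s["ft_torque"].round(2),"w",s["gripper_width"].round(1))
E
python3 st.py
```

```text
t: 1.35
position: [452.8, 182.1, 238.4]
tcp_rot: [-0.328, 0.627, -0.627, 0.328]
ft_force: [0.7, 0.1, -0.3]
gripper_width: 88.1
t: 2.35
position: [584.0, -86.0, 238.0]
tcp_rot: [0.042, 0.706, -0.706, -0.044]
ft_force: [0.3, 0.1, 0.2]
gripper_width: 88.6Traceback (most recent call last):
  File "st.py", line 4, in <module>
    print("t",s["t"],"pos",s["position"].round(1),"jaw ang",np.arctan2(r[1,2],r[0,2]).round(3),"bar", (np.arctan2(r[1,2],r[0,2])+np.pi/2).round(3),"q",s["joint_pos"].round(3),"F",s["ft_force"].round(1),"M",s["ft_torque"].round(2),"w",s["gripper_width"].round(1))
                                                                                                                                                                                                                                          ^^^^^^^^^^^^^^^^^^^^^^^^
AttributeError: 'float' object has no attribute 'round'
```

```bash
sed -i 's/s\["gripper_width"\].round(1)/round(s["gripper_width"],1)/' st.py; python3 st.py
```

```text
t 2.35 pos [584. -86. 238.] jaw ang -1.692 bar -0.122 q [-1.890e-01  1.060e-01  1.790e+00  1.000e-03  1.247e+00  1.503e+00] F [0.3 0.1 0.2] M [0.02 0.13 0.07] w 88.6
```

```bash
python3 -m creep '[[0.6,0.2,-0.4,-4,0],[0.5,0,0,-3,0],[0.4,0,0,-2,0],[0.4,0,0,-1,0],[0.4,0,0,-0.9,0],[0.4,0,0,0,0]]' 5
python3 - <<'E'
from bench import optics
import cv2
im=optics.grab_frame("side")[:,:,::-1]; cv2.imwrite("pics/s1.png",cv2.resize(im[100:250,230:430],(800,600),interpolation=2))
E
python3 st.py
```

```text
t: 3.1
position: [586.6, -90.2, 129.7]
tcp_rot: [0.043, 0.706, -0.706, -0.043]
ft_force: [0.1, 0.3, -0.3]
gripper_width: 35.4
t 3.15 pos [587.  -90.3 130.2] jaw ang -1.693 bar -0.122 q [-0.195  0.202  1.89   0.     1.049  1.498] F [ 0.2 -0.4 -0.6] M [-0.02  0.18  0.01] w 35.2
```

View pics/s1.png

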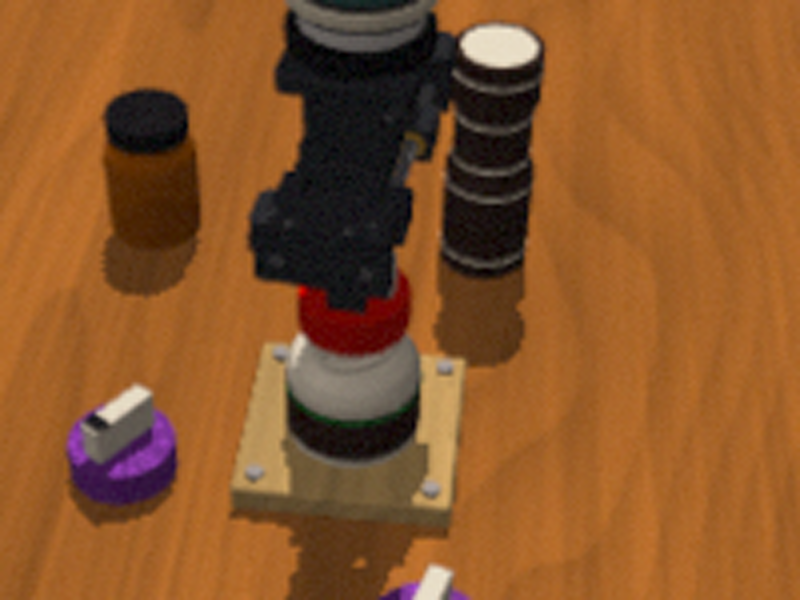

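The gripper straddles the bar, and the red lid at (355,320) is undisturbed. I'll close gently to sense the centring.

```bash
python3 -m creep '[[0.25,0,0,0,0],[0.1,0,0,0,0],[0.1,0,0,0,0],[0.1,0,0,0,0]]' 5;python3 st.py
```

```text
t: 3.65
position: [587.0, -90.5, 130.3]
tcp_rot: [-0.044, -0.706, 0.706, 0.043]
ft_force: [0.0, 0.5, 3.1]
gripper_width: 14.2
t 3.65 pos [587.  -90.5 130.3] jaw ang -1.693 bar -0.122 q [-0.195  0.202  1.89  -0.     1.049  1.498] F [0.  0.5 3.1] M [-0.09  0.18  0.02] w 14.2
```

```bash
python3 -m creep '[[0.175,0,0,-0.4,0],[0.175,0,0,0,0],[0.175,0,0,0,0.08],[0.175,0,0,0,0.08],[0.175,0,0,0,0.08],[0.175,0,0,0,0.08],[0.175,0,0,0,0.05],[0.175,0,0,0,0.05]]' 5;python3 st.py
python3 - <<'E'
from bench import optics
import cv2
im=optics.grab_frame("side")[:,:,::-1]; cv2.imwrite("pics/s2.png",cv2.resize(im[140:240,265:365],(600,600),interpolation=2))
E
```

```text
t: 4.65
position: [586.2, -90.4, 125.2]
tcp_rot: [-0.106, 0.699, -0.699, 0.105]
ft_force: [0.8, -0.4, -0.7]
gripper_width: 15.5
t 4.65 pos [586.2 -90.4 125.2] jaw ang -1.271 bar 0.299 q [-0.195  0.207  1.894 -0.     1.042  1.077] F [ 0.8 -0.4 -0.7] M [-0.15  0.14 -0.03] w 15.5
```

View pics/s2.png

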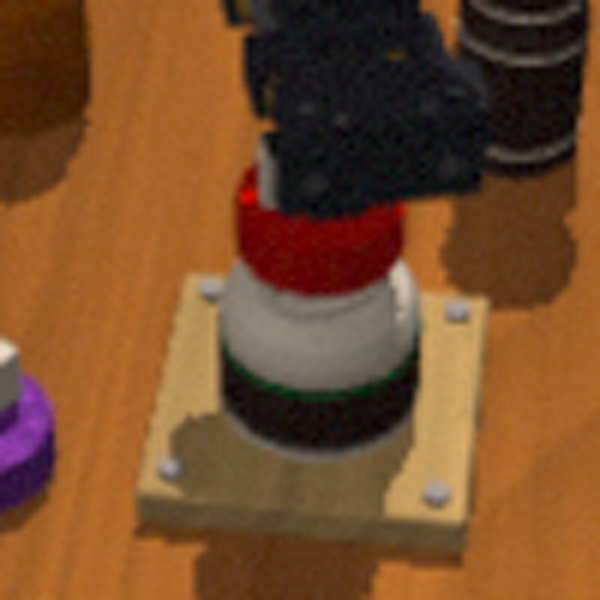

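The lid is still up: its skirt bottom is at image row 188.7, against 188.5 at the start. The bar follows the fingers, so I'll continue.

```bash
python3 -m creep '[[0.175,0,0,0,0.05],[0.175,0,0,0,0.05],[0.175,0,0,0,0.05],[0.175,0,0,0,0.05],[0.175,0,0,0,0.05],[0.175,0,0,0,0.05],[0.175,0,0,0,0.05]]' 5;python3 st.py
python3 - <<'E'
from bench import optics
import cv2
im=optics.grab_frame("side")[:,:,::-1]; cv2.imwrite("pics/s3.png",cv2.resize(im[140:240,265:365],(600,600),interpolation=2))
E
```

```text
t: 5.58
position: [586.6, -90.7, 125.5]
tcp_rot: [0.225, -0.67, 0.67, -0.225]
ft_force: [0.7, -1.7, 1.0]
gripper_width: 15.5
t 5.575 pos [586.6 -90.7 125.5] jaw ang -0.922 bar 0.649 q [-1.950e-01  2.070e-01  1.894e+00 -1.000e-03  1.041e+00  7.270e-01] F [ 0.7 -1.7  1. ] M [-0.31  0.09 -0.03] w 15.5
```

View pics/s3.png

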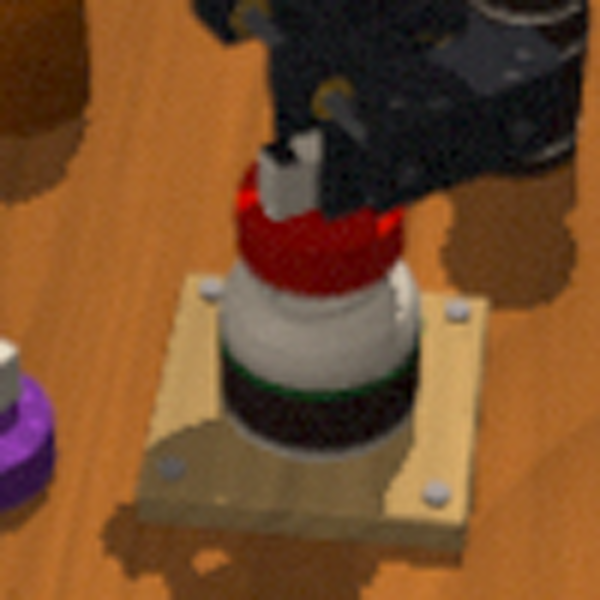

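Still up, with the skirt bottom at the same row. The bar's mark end now shows at crop (285,155). Continuing.

```bash
python3 -m creep '[[0.175,0,0,0,0.05],[0.175,0,0,0,0.05],[0.175,0,0,0,0.05],[0.175,0,0,0,0.05],[0.175,0,0,0,0]]' 5;python3 st.py
python3 - <<'E'
from bench import optics
import cv2
im=optics.grab_frame("side")[:,:,::-1]; cv2.imwrite("pics/s4.png",cv2.resize(im[140:240,265:365],(600,600),interpolation=2))
E
```

```text
t: 6.25
position: [586.4, -90.3, 125.5]
tcp_rot: [-0.29, 0.645, -0.645, 0.29]
ft_force: [-0.7, 0.2, -0.5]
gripper_width: 15.6
t 6.25 pos [586.4 -90.3 125.5] jaw ang -0.725 bar 0.846 q [-0.195  0.207  1.894  0.     1.042  0.53 ] F [-0.7  0.2 -0.5] M [-0.14  0.1   0.03] w 15.6
```

View pics/s4.png

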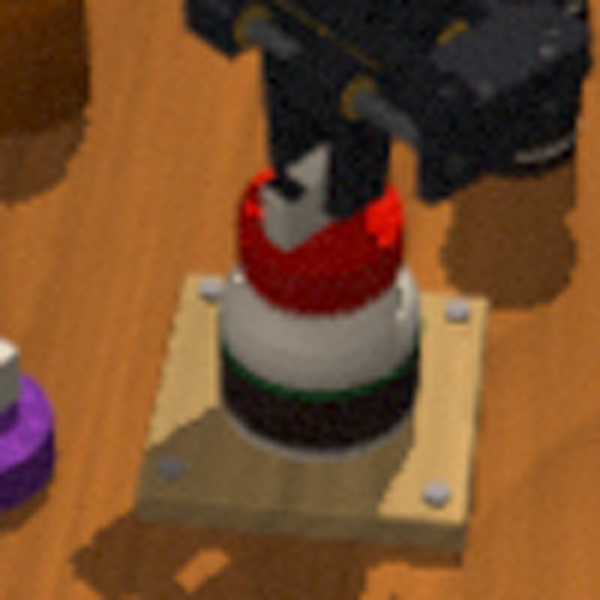

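The lid has dropped: the skirt bottom moved from crop row 292 to 312, and the mark is at crop (287,188), roughly 0.8 rad. I'll hold briefly, lower the fingers with it, then turn clockwise.

```bash
python3 -m creep '[[0.175,0,0,0,0],[0.175,0,0,-0.4,0],[0.175,0,0,-0.4,0],[0.175,0,0,0,0]]' 8;python3 st.py
python3 -m creep '[[0.175,0,0,0,-0.08],[0.175,0,0,0,-0.08],[0.175,0,0,0,-0.08],[0.175,0,0,0,-0.08],[0.175,0,0,0,-0.08],[0.175,0,0,0,-0.08],[0.175,0,0,0,-0.08],[0.175,0,0,0,-0.08],[0.175,0,0,0,-0.08],[0.175,0,0,0,0]]';python3 st.py
python3 - <<'E'
from bench import optics
import cv2
im=optics.grab_frame("side")[:,:,::-1]; cv2.imwrite("pics/s5.png",cv2.resize(im[140:240,265:365],(600,600),interpolation=2))
E
```

```text
t: 6.8
position: [586.6, -90.4, 117.3]
tcp_rot: [-0.291, 0.645, -0.645, 0.291]
ft_force: [0.4, -0.2, -0.9]
gripper_width: 15.5
t 6.8 pos [586.6 -90.4 117.3] jaw ang -0.723 bar 0.848 q [-0.195  0.215  1.9   -0.     1.027  0.528] F [ 0.4 -0.2 -0.9] M [-0.15 -0.01  0.01] w 15.5
t: 8.05
position: [586.3, -90.3, 117.5]
tcp_rot: [-0.046, 0.706, -0.706, 0.045]
ft_force: [0.1, 0.1, 0.1]
gripper_width: 15.5
t 8.05 pos [586.3 -90.3 117.5] jaw ang -1.442 bar 0.129 q [-0.195  0.215  1.9    0.     1.027  1.247] F [0.1 0.1 0.1] M [-0.04  0.12 -0.03] w 15.5
```

View pics/s5.png

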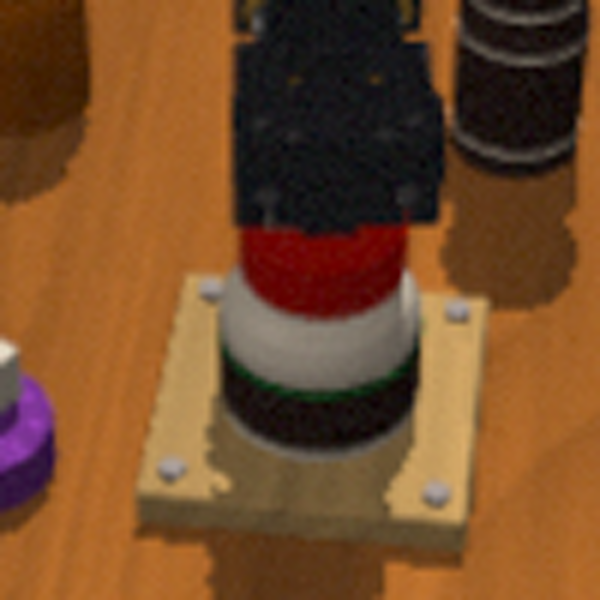

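The skirt bottom is now at about crop row 317 and sinking. I'll keep turning clockwise and watch the moment.

```bash
python3 -m creep '[[0.175,0,0,0,-0.08],[0.175,0,0,0,-0.08],[0.175,0,0,0,-0.08],[0.175,0,0,0,-0.08],[0.175,0,0,0,-0.06],[0.175,0,0,0,0]]';python3 st.py
python3 -m creep '[[0.175,0,0,0,-0.05],[0.175,0,0,0,-0.05],[0.175,0,0,0,0]]';python3 st.py
python3 -m creep '[[0.175,0,0,0,-0.05],[0.175,0,0,0,-0.05],[0.175,0,0,0,0]]';python3 st.py
```

```text
t: 8.85
position: [586.4, -90.2, 117.6]
tcp_rot: [0.088, 0.702, -0.701, -0.089]
ft_force: [0.1, 0.5, 0.4]
gripper_width: 15.4
t 8.85 pos [586.4 -90.2 117.6] jaw ang -1.821 bar -0.251 q [-0.195  0.215  1.9    0.     1.027  1.627] F [0.1 0.5 0.4] M [-0.03  0.2  -0.02] w 15.4
t: 9.22
position: [586.5, -90.3, 117.7]
tcp_rot: [0.123, 0.696, -0.696, -0.123]
ft_force: [-1.3, 0.0, 0.2]
gripper_width: 15.3
t 9.225 pos [586.5 -90.3 117.7] jaw ang -1.921 bar -0.35 q [-0.195  0.215  1.9    0.     1.027  1.726] F [-1.3  0.   0.2] M [-0.02  0.11 -0.  ] w 15.3
t: 9.6
position: [586.6, -90.3, 117.7]
tcp_rot: [0.158, 0.689, -0.689, -0.158]
ft_force: [0.4, 0.5, -0.4]
gripper_width: 15.3
t 9.6 pos [586.6 -90.3 117.7] jaw ang -2.021 bar -0.45 q [-0.195  0.215  1.9    0.     1.027  1.826] F [ 0.4  0.5 -0.4] M [0.07 0.11 0.01] w 15.3
```

```bash
python3 -m creep '[[0.175,0,0,0,-0.05],[0.175,0,0,0,-0.05],[0.175,0,0,0,0]]';python3 st.py
python3 -m creep '[[0.175,0,0,0,-0.05],[0.175,0,0,0,-0.05],[0.175,0,0,0,0]]';python3 st.py
```

```text
t: 9.98
position: [586.7, -90.4, 117.8]
tcp_rot: [-0.192, -0.681, 0.681, 0.192]
ft_force: [0.8, 0.3, 0.1]
gripper_width: 16.4
t 9.975 pos [586.7 -90.4 117.8] jaw ang -2.12 bar -0.549 q [-0.195  0.215  1.899 -0.     1.027  1.926] F [0.8 0.3 0.1] M [-0.07  0.1   0.25] w 16.4
t: 10.35
position: [586.7, -90.4, 117.8]
tcp_rot: [-0.226, -0.67, 0.67, 0.226]
ft_force: [-0.2, -0.4, 0.2]
gripper_width: 17.8
t 10.35 pos [586.7 -90.4 117.8] jaw ang -2.22 bar -0.65 q [-0.195  0.215  1.899 -0.     1.027  2.026] F [-0.2 -0.4  0.2] M [0.01 0.13 0.28] w 17.8
```

The moment has risen to 0.28 N·m and the fingers are being spread, so the lid has met a stop. I'll square up on the bar and grip firmly to confirm it is the home stop.

```bash
python3 -m creep '[[0.175,0,0,0,0.08],[0.175,0,0,0,0.06],[0.1,0,0,0,0],[0.1,0,0,0,0]]' 15;python3 st.py
python3 -m creep '[[0.1,0,0,0,-0.04],[0.1,0,0,0,-0.03],[0.1,0,0,0,0]]' 25;python3 st.py
python3 - <<'E'
from bench import optics
import cv2
im=optics.grab_frame("side")[:,:,::-1]; cv2.imwrite("pics/s6.png",cv2.resize(im[140:240,265:365],(600,600),interpolation=2))
E
```

```text
t: 10.85
position: [586.4, -90.4, 117.7]
tcp_rot: [-0.179, -0.684, 0.684, 0.179]
ft_force: [-2.0, 0.6, 1.5]
gripper_width: 15.5
t 10.85 pos [586.4 -90.4 117.7] jaw ang -2.083 bar -0.512 q [-0.195  0.215  1.9   -0.     1.028  1.888] F [-2.   0.6  1.5] M [-0.06  0.36  0.19] w 15.5
t: 11.22
position: [586.4, -90.4, 117.7]
tcp_rot: [-0.203, -0.677, 0.678, 0.203]
ft_force: [-1.0, -0.8, 1.3]
gripper_width: 15.8
t 11.225 pos [586.4 -90.4 117.7] jaw ang -2.152 bar -0.581 q [-0.195  0.215  1.9   -0.     1.028  1.958] F [-1.  -0.8  1.3] M [-0.03  0.45  0.58] w 15.8
```

View pics/s6.png

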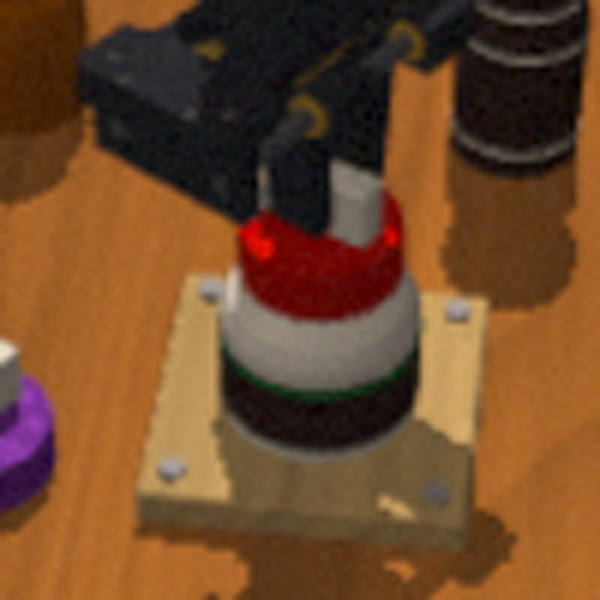

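The moment is now 0.58 N·m with the bar no longer following, and the skirt bottom is at crop row 320. I'll release, rise straight up and move aside to check the height.

```bash
python3 -m creep '[[0.1,0,0,0,0.06],[0.3,0,0,0,0],[0.6,0,0,0,0],[0.6,0,0,0,0],[0.6,0,0,2,0],[0.6,0,0,4,0],[0.6,0,0,4,0],[0.6,-4,4,2,0],[0.6,-4,4,0,0],[0.6,-2,4,0,0]]' ;python3 st.py
python3 - <<'E'
from bench import optics
import cv2,numpy as np
im=optics.grab_frame("side")[:,:,::-1]; a=cv2.resize(im[140:240,265:365],(600,600),interpolation=2)
cv2.imwrite("pics/s7.png",a)
im=optics.grab_frame("top")[:,:,::-1]; cv2.imwrite("pics/t7f.png",im);cv2.imwrite("pics/t7.png",cv2.resize(im[155:235,310:390],(560,560),interpolation=2))
E
```

```text
t: 12.52
position: [485.5, 30.5, 239.9]
tcp_rot: [0.184, 0.683, -0.683, -0.182]
ft_force: [-0.1, 0.0, 0.5]
gripper_width: 52.7
t 12.525 pos [485.5  30.5 239.9] jaw ang -2.094 bar -0.523 q [ 0.011 -0.101  1.995  0.     1.245  2.106] F [-0.1  0.   0.5] M [0.09 0.13 0.01] w 52.7
```

View pics/s7.png

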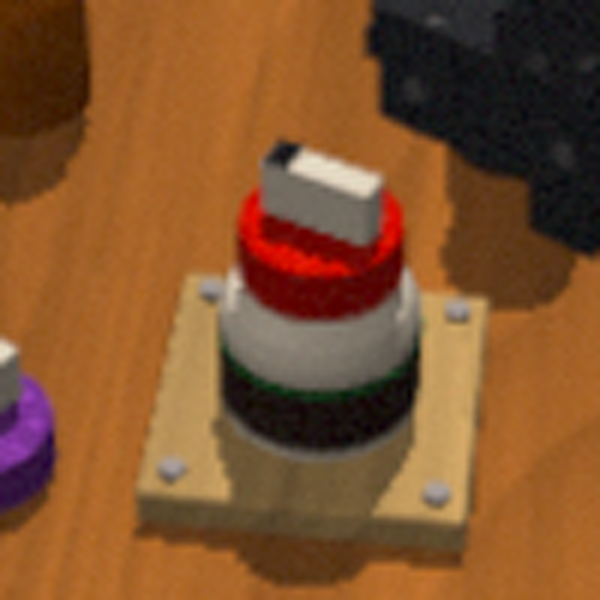

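View pics/t7.png

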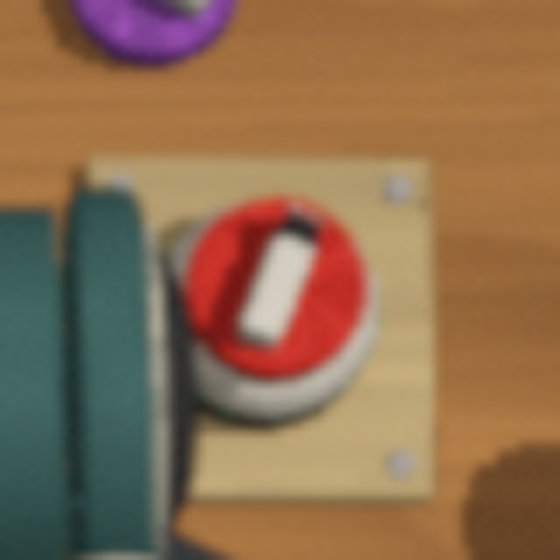

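View pics/t7f.png

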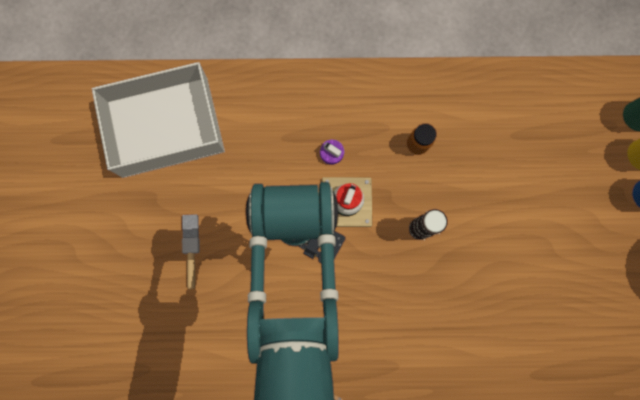

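Both pictures show the lid level and centred on the neck, with the bar mark end at about -0.45 rad. The bystanders have not moved. I'll check the height numerically from the skirt's lower edge.

Run:
```python
from h import *
import cv2
def edge(im):
    im=im.astype(float); red=im[:,:,2]-im[:,:,1]-0*im[:,:,0]
    out=[]
    for u in range(313,325):
        col=red[175:200,u]-red[197,u]
        k=[i for i in range(24) if col[i]>45 and col[i+1]<=45][-1]
        out.append(175+k+(col[k]-45)/(col[k]-col[k+1]))
    return np.mean(out)
a=edge(cv2.imread("pics/side0.png")); 
out=[]
for n in("s2","s4","s7"):
    im=cv2.resize(cv2.imread(f"pics/{n}.png"),(100,100),interpolation=cv2.INTER_AREA)
    full=np.zeros((400,640,3),np.uint8); full[140:240,265:365]=im; out.append(edge(full))
print("edge rows",a,out)
t=np.linspace(0,2*np.pi,200)
for z in(99,89,87,86,85):
    v=[proj("side",(586.5+31.5*np.cos(s),-89.5+31.5*np.sin(s),z)) for s in t]
    m=[max(q[1] for q in v if abs(q[0]-u)<1.5) for u in range(313,325)]
    print(z,np.mean(m))
```

```text
edge rows 187.7624291607041 [np.float64(188.32912326618722), np.float64(191.463368976412), np.float64(192.37503098263218)]
99 189.0838797102804
89 192.34547248637287
87 192.9915753172777
86 193.31385778122595
85 193.63562923649692
```

The skirt edge sank 4.1 to 4.6 px from the start, against 4.55 px expected for fully home. That is too coarse for a 1.4 mm tolerance, so I'll average several frames and measure the bar angle.

Run:
```python
from h import *
import cv2
from scipy.optimize import least_squares
c=lambda x,y:(310+x/7,155+y/7)
a=at("top",*c(303,213),135);b=at("top",*c(258,340),135);d=a-b
print("bar",a.round(1),b.round(1),"mid",((a+b)/2).round(1),"yaw",np.arctan2(d[1],d[0]))
ims=[optics.grab_frame("side").astype(float) for _ in range(12)]
I=np.mean(ims,0)[:,:,::-1]; I0=cv2.imread("pics/side0.png").astype(float)
def edge(im,off):
    red=im[:,:,2]-im[:,:,1]; out=[]
    for u in range(313,325):
        col=red[180:200,u]; lo=np.median(red[193+off:197+off,u]); hi=np.median(red[180+off:186+off,u]); th=(lo+hi)/2
        k=[i for i in range(19) if col[i]>th>=col[i+1]][-1]
        out.append(180+k+(col[k]-th)/(col[k]-col[k+1]))
    return np.array(out)
e0=edge(I0,0);e1=edge(I,3); print((e1-e0).round(2),(e1-e0).mean(),np.median(e1-e0))
cv2.imwrite("pics/avg.png",cv2.resize(I[150:205,280:360].astype(np.uint8),(800,550),interpolation=2))
```

```text
bar [607.6 -98.9 135. ] [563.8 -82.5 135. ] mid [585.7 -90.7 135. ] yaw -0.35787815227550074
[4.34 4.08 3.99 4.17 3.88 3.95 3.99 3.9  4.41 4.37 4.1  4.45] 4.136558677029053 4.08985231312333
```

View pics/avg.png

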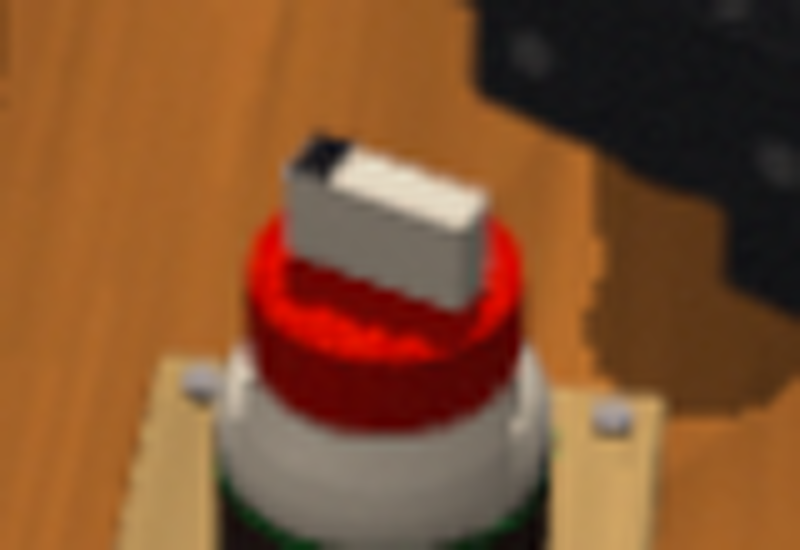

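The descent comes out at about 12.7 mm, and the bar is at about -0.37 rad. The +0.06 back-off, made while still gripped, may have unscrewed it slightly. I'll regrip square on the bar, tighten firmly, and open without backing off.

```bash
python3 -m creep '[[0.6,2,-4,0,0.05],[0.6,4,-4,0,0.05],[0.6,4,-4,-2,0.03],[0.5,0.05,-0.1,-4,0],[0.5,0,0,-4,0],[0.4,0,0,-2.3,0],[0.4,0,0,0,0],[0.1,0,0,0,0],[0.1,0,0,0,0],[0.1,0,0,0,0]]' 30;python3 st.py
```

```text
t: 14.48
position: [587.9, -91.4, 116.1]
tcp_rot: [0.138, 0.694, -0.694, -0.137]
ft_force: [0.2, 0.6, 2.4]
gripper_width: 13.5
t 14.475 pos [587.9 -91.4 116.1] jaw ang -1.963 bar -0.392 q [-0.196  0.218  1.899  0.     1.022  1.767] F [0.2 0.6 2.4] M [0.05 0.16 0.06] w 13.5
```

```bash
python3 -m creep '[[0.1,0,0,0,-0.03],[0.1,0,0,0,-0.03],[0.1,0,0,0,0]]' 40;python3 st.py
python3 -m creep '[[0.1,0,0,0,-0.03],[0.1,0,0,0,-0.03],[0.1,0,0,0,0]]';python3 st.py
```

```text
t: 14.85
position: [588.0, -91.4, 116.1]
tcp_rot: [-0.159, -0.689, 0.689, 0.158]
ft_force: [0.4, 0.6, 5.6]
gripper_width: 14.1
t 14.85 pos [588.  -91.4 116.1] jaw ang -2.023 bar -0.452 q [-0.196  0.218  1.899 -0.     1.022  1.827] F [0.4 0.6 5.6] M [0.2  0.23 0.64] w 14.1
t: 15.22
position: [587.9, -91.3, 116.0]
tcp_rot: [-0.179, -0.684, 0.684, 0.178]
ft_force: [-0.6, 1.8, 6.6]
gripper_width: 14.0
t 15.225 pos [587.9 -91.3 116. ] jaw ang -2.082 bar -0.511 q [-0.196  0.218  1.899 -0.     1.023  1.886] F [-0.6  1.8  6.6] M [0.18 0.29 0.87] w 14.0
```

```bash
python3 -m creep '[[0.1,0,0,0,-0.03],[0.1,0,0,0,-0.03],[0.1,0,0,0,0]]';python3 st.py
python3 -m creep '[[0.3,0,0,0,0],[0.3,0,0,0,0],[0.6,0,0,0,0],[0.6,0,0,3,0],[0.6,0,0,4,0],[0.6,0,0,4,0],[0.6,-4,4,2,0],[0.6,-4,4,0,0],[0.6,-2,4,0,0]]' ;python3 st.py
python3 - <<'E'
from h import *
import cv2
cv2.imwrite("pics/t8.png",cv2.resize(optics.grab_frame("top")[155:235,310:390,::-1],(560,560),interpolation=2))
I=np.mean([optics.grab_frame("side").astype(float) for _ in range(12)],0)[:,:,::-1]
I0=cv2.imread("pics/side0.png").astype(float)
def edge(im,off):
    red=im[:,:,2]-im[:,:,1]; out=[]
    for u in range(313,325):
        col=red[180:200,u]; lo=np.median(red[193+off:197+off,u]); hi=np.median(red[180+off:186+off,u]); th=(lo+hi)/2
        k=[i for i in range(19) if col[i]>th>=col[i+1]][-1]
        out.append(180+k+(col[k]-th)/(col[k]-col[k+1]))
    return np.array(out)
d=edge(I,3)-edge(I0,0);print(d.round(2),d.mean())
cv2.imwrite("pics/avg2.png",cv2.resize(I[150:205,280:360].astype(np.uint8),(800,550),interpolation=2))
E
```

```text
t: 15.6
position: [588.0, -91.4, 116.1]
tcp_rot: [-0.2, -0.678, 0.679, 0.198]
ft_force: [-0.8, 0.4, 7.0]
gripper_width: 14.7
t 15.6 pos [588.  -91.4 116.1] jaw ang -2.141 bar -0.57 q [-1.960e-01  2.180e-01  1.899e+00 -1.000e-03  1.022e+00  1.946e+00] F [-0.8  0.4  7. ] M [0.21 0.21 1.15] w 14.7
t: 16.73
position: [485.3, 29.4, 244.8]
tcp_rot: [0.2, 0.678, -0.678, -0.2]
ft_force: [0.7, 0.3, -0.5]
gripper_width: 53.1
t 16.725 pos [485.3  29.4 244.8] jaw ang -2.144 bar -0.574 q [ 0.009 -0.103  1.987  0.     1.257  2.154] F [ 0.7  0.3 -0.5] M [ 0.04  0.17 -0.04] w 53.1
[4.06 3.72 3.88 4.15 3.87 3.85 4.03 3.87 4.42 4.39 4.16 4.27] 4.055624842111253
```

View pics/t8.png

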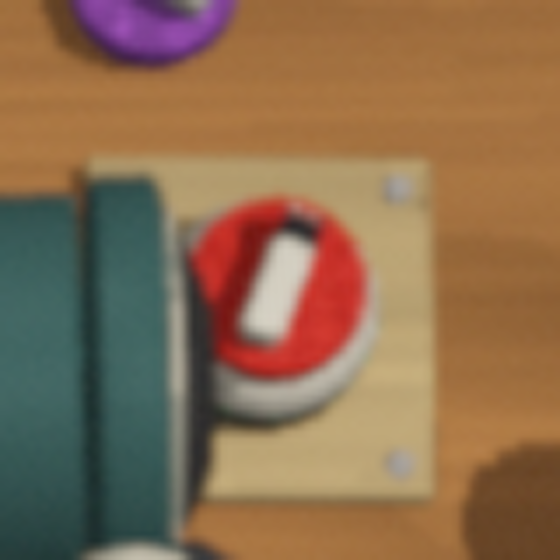

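View pics/avg2.png

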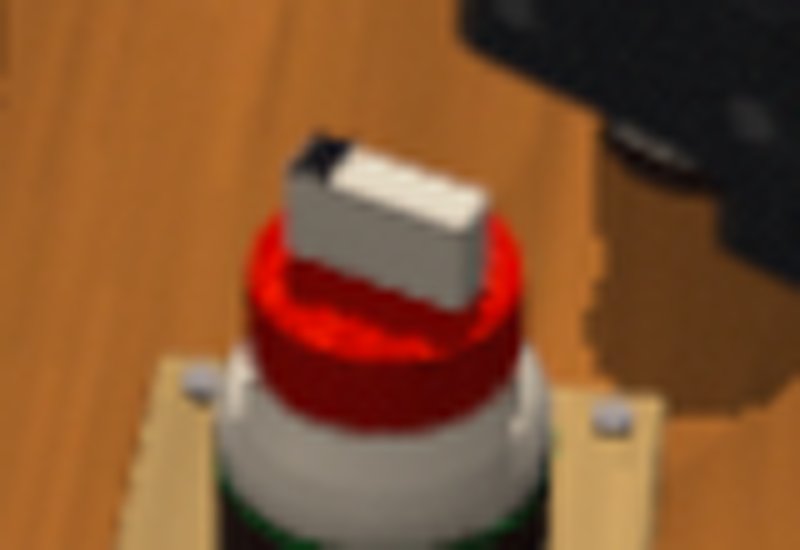

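The pose did not change under 1.15 N·m, so this is a firm stop. To settle the height, I'll close the fingers and touch the bar top lightly (expected z = 135 mm). The push also seats the lid. Then I'll touch the bare bench for a zero.

```bash
python3 -m creep '[[0,2,-4,0,0],[0,4,-4,0,0],[0,4.1,-4,-2,0],[0,0,0,-4,0],[0,0,0,-3,0],[0,0,0,-1,0],[0,0,0,0,0],[0,0,0,0,0]]' 10;python3 st.py
```

```text
t: 18.38
position: [589.3, -91.4, 146.5]
tcp_rot: [0.201, 0.678, -0.678, -0.198]
ft_force: [0.4, -0.1, -0.2]
gripper_width: 0.5
t 18.375 pos [589.3 -91.4 146.5] jaw ang -2.143 bar -0.572 q [-0.196  0.189  1.873  0.     1.077  1.947] F [ 0.4 -0.1 -0.2] M [ 0.04  0.11 -0.  ] w 0.5
```

```bash
python3 -m creep '[[0,-0.3,0,-0.8,0],[0,0,0,-0.1,0],[0,0,0,0,0]]'; python3 -m creep '[[0,0,0,-0.1,0],[0,0,0,0,0]]';python3 -m creep '[[0,0,0,-0.1,0],[0,0,0,0,0]]'; python3 -m creep '[[0,0,0,-0.1,0],[0,0,0,0,0]]'
```

```text
t: 18.75
position: [585.0, -91.3, 135.8]
tcp_rot: [0.2, 0.678, -0.678, -0.2]
ft_force: [0.1, 0.8, 0.4]
gripper_width: 0.5
t: 19.0
position: [585.3, -91.4, 135.4]
tcp_rot: [0.2, 0.678, -0.678, -0.199]
ft_force: [-1.9, -0.1, 4.3]
gripper_width: 0.4
t: 19.25
position: [585.3, -91.4, 135.4]
tcp_rot: [0.2, 0.678, -0.678, -0.199]
ft_force: [-4.1, 0.4, 9.7]
gripper_width: 0.6
t: 19.5
position: [585.4, -91.4, 135.4]
tcp_rot: [0.2, 0.678, -0.678, -0.199]
ft_force: [-6.1, -0.0, 13.7]
gripper_width: 0.6
```

Contact is at z = 135.4 under 4 to 14 N, and it does not sink further. Now the bench touch on a bare spot near (440,-60), as a zero.

```bash
python3 -m creep '[[0,0,0,3,0],[0,0,0,3,0],[0,-4,1,0,0],[0,-5,1,0,0],[0,-5.5,1,0,0],[0,0,0,-5,0],[0,0,0,-5,0],[0,0,0,-5,0],[0,0,0,0,0]]'; python3 st.py
```

```text
t: 20.62
position: [435.8, -60.5, 39.1]
tcp_rot: [-0.196, -0.678, 0.679, 0.203]
ft_force: [-0.3, -1.1, -0.7]
gripper_width: 0.4
t 20.625 pos [435.8 -60.5  39.1] jaw ang -2.143 bar -0.572 q [-0.195  0.051  2.262 -0.     0.838  1.948] F [-0.3 -1.1 -0.7] M [0.02 0.15 0.04] w 0.4
```

```bash
python3 -m creep '[[0,0,0,-2.5,0],[0,0,0,-1.1,0],[0,0,0,0,0]]'; for i in 1; do python3 -m creep '[[0,0,0,-0.2,0],[0,0,0,0,0]]'; python3 -m creep '[[0,0,0,-0.1,0],[0,0,0,0,0]]';python3 -m creep '[[0,0,0,-0.1,0],[0,0,0,0,0]]'; done
```

```text
t: 21.0
position: [440.5, -61.4, 7.3]
tcp_rot: [0.2, 0.678, -0.678, -0.2]
ft_force: [-0.6, 0.3, -0.9]
gripper_width: 0.5
t: 21.25
position: [440.8, -61.5, 5.5]
tcp_rot: [0.2, 0.678, -0.678, -0.199]
ft_force: [-0.4, 0.3, -0.6]
gripper_width: 0.8
t: 21.5
position: [440.2, -61.3, 3.8]
tcp_rot: [0.2, 0.678, -0.678, -0.199]
ft_force: [0.2, 0.6, 0.2]
gripper_width: 0.3
t: 21.75
position: [440.0, -61.3, 2.6]
tcp_rot: [-0.199, -0.678, 0.678, 0.2]
ft_force: [-0.1, -1.2, 0.3]
gripper_width: 0.4
```

```bash
python3 -m creep '[[0,0,0,-0.1,0],[0,0,0,0,0],[0,0,0,0,0]]'; python3 -m creep '[[0,0,0,-0.1,0],[0,0,0,0,0]]';python3 -m creep '[[0,0,0,-0.1,0],[0,0,0,0,0]]'
```

```text
t: 22.12
position: [440.1, -61.3, 1.7]
tcp_rot: [0.2, 0.678, -0.678, -0.2]
ft_force: [0.3, 0.4, 0.2]
gripper_width: 0.5
t: 22.38
position: [440.0, -61.3, 0.6]
tcp_rot: [-0.199, -0.678, 0.678, 0.2]
ft_force: [0.7, 0.3, 0.3]
gripper_width: 0.8
t: 22.62
position: [440.2, -61.4, 0.4]
tcp_rot: [-0.199, -0.678, 0.678, 0.2]
ft_force: [-3.4, 0.9, 7.2]
gripper_width: 0.3
```

The bench reads 0.4 mm, so the bar top is 135.0 mm and the grip centre is 17.0 mm above the mouth, which is fully home. I'll retract, check once more and hand in.

```bash
python3 -m creep '[[0.3,0,0,3,0],[0.3,0,0,5,0],[0.3,0,0,5,0],[0.3,0,0,5,0],[0.3,0,4,2,0],[0.3,0,4,0,0],[0.3,0,0,0,0],[0.3,0,0,0,0]]'
python3 - <<'E'
from bench import optics
import cv2
cv2.imwrite("pics/end.png",optics.grab_frame("side")[:,:,::-1])
E
```

```text
t: 23.62
position: [439.8, 18.4, 199.3]
tcp_rot: [-0.199, -0.678, 0.679, 0.199]
ft_force: [-0.2, -0.2, 0.0]
gripper_width: 25.9
```

View pics/end.png

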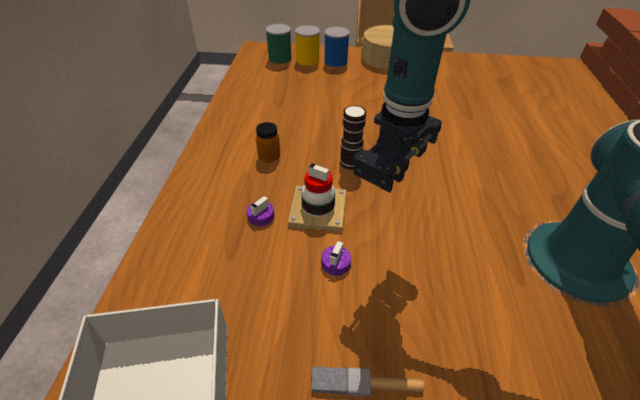

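The lid sits low on the jar at (318,180). The vase, spare jar, brush and purple lids are where they started, and the gripper is clear.

```bash
python3 -c "from bench import hand_in; print(hand_in())"
```

```text
the job is handed in; nothing more can be done
None
```

The red lid is screwed fully home on the white jar and released, and I handed the job in at about 24 s of the 54 s allowed.

- **Backwards turn:** I turned the lid anticlockwise with the fingers loose round its bar. It dropped into the thread 44 to 56 degrees of tool turn from where it sat. The mark was then at about 0.8 rad, and I held it there over 0.2 s.
- **Screwing down:** I turned it clockwise to a firm stop, then regripped and retightened to 1.15 N·m. The lid's pose did not change.
- **Height check:** A light touch put the bar top at 135.4 mm, and the same touch on the bare bench read 0.4 mm. That makes the bar top 135.0 mm and the grip centre 17.0 mm above the mouth, which is the home height.
- **Disagreement:** The camera estimate from the skirt edge gave about 12.5 to 12.7 mm of descent instead of 14 mm. I trusted the touch measurement because the camera check is coarse, at about 0.3 pixel per mm.
- **Bystanders:** In the last picture the vase, spare jar and brush were where they started, and the robot was touching nothing.

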